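# Try a coupling's valve and count it good

## Robot

A 6-joint arm with a two-finger parallel gripper is mounted at the origin on the work surface. World frame = base frame: x ahead of the robot, y to its left, z up, the work surface at z = 0. Lengths are in m, angles in rad, forces in N, time in s.
With the tool pointing down it reaches from about 0.3 to 0.875 m from the base axis. Payload 6.4 kg.
Tool frame: the origin (TCP) lies midway between the tips of the shut fingers; the grasp point (between the pads) lies 19 mm behind it; x points along the fingers, y is the direction in which the jaws open and shut, and the axes are right-handed (so a half turn about x gives the same grasp; the last joint's range is limited). The gripper opens to 85 mm and grips with 20 to 120 N. Pads are 22 mm wide; open, the fingers measure 114 mm over their backs; the gripper's body (76 mm by 85 mm) begins 54 mm behind the grasp point. The pads swing forward as they close: fully open they stand 13 mm farther back than shut.
Start: joints at [1.086, 0.181, 1.607, -0, 1.354, -0.206], TCP at [0.158, 0.553, 0.231] pointing down, gripper open.
Joint ranges: [-2.99, 2.99], [-0.89, 2.07], [0.3, 2.58], [-1.14, 4.28], [0, 2.63], [-3.12, 3.12]. Speed limits (rad/s): [2.57, 2.57, 3.01, 3.14, 3.14, 3.14].

## Interface

Orientations are given as a unit quaternion [w, x, y, z].
In Python, from bench import ctrl gives the robot as it stands.
- The arm moves only by the tool step_arm, never from a script. Its argument "motion" is a list of rows, each a list of 7 numbers: the shift along the tool's x, y, z in mm, then the turn, a rotation vector about the tool's x, y, z in degrees, then the closure in counts, from 0 (fully open) to 255 (shut). In form: [[tx, ty, tz, rx, ry, rz, hand], ...]. A call has 1 to 10 rows; each row is the pose to reach, as a shift and turn from the pose commanded when the call began, along the tool's axes at that moment; what a row does not reach only later rows make up. A row lasts 1/8 s, in which the tool goes at most 62.5 mm and 10.7 degrees, less where a joint would pass 70% of its speed; a pose out of reach is approached as far as the arm can. A call with a gripper value outside its range is refused whole. The fingers move at their own pace and stop on an object; the grip force is fixed at half the most. Time passes only in rows, so rows that repeat a pose let the fingers close. It gives the time, the measured TCP pose, the force and the opening at its end, in the units of the state.
- ctrl.get_obs(): the state, without advancing time (a new reading comes with each control period).
- ctrl.camera(name): name is "side" or "top"; returns (picture, depth): 480x640x3 uint8, red, green, blue; 480x640 float32, m along the optical axis (not along the pixel's ray), 0 where there is no reading.
- ctrl.camera_info(name): a dict with "fx", "fy", "cx", "cy" (pixels), "T" (4x4, takes a point from camera to world coordinates). Camera axes: x right, y down, z forward; pixel columns grow to the right and rows downward; lengths in m; the calibration is good to about 2 mm. A picture is of the moment at which its call begins. camera_info takes no time and is no camera call.
- ctrl.hand_in(): hands the job in, once; it reports no verdict.
The state is a dict: "time_s": time; "q": joint angles; "dq": joint speeds; "joint_efforts": joint torques, N m; "eef_pos": TCP position; "eef_rot": TCP orientation; "wrist_force": force on the tool from outside, world axes, zero at the start; "torque": the same for the moment, N m; "opening": opening from 0.0 (shut) to 1.0 (fully open).
Only numpy, scipy, OpenCV 4.12 (cv2) and the standard library are available. Lean on these libraries where they do the work, as an engineer would, in place of code of your own. Each camera call takes 0.05 s, during which the arm holds its last target. There are 200 camera calls.

## Task

Check the valve of the coupling with the square foot flange: with the fingertips, gently press the plunger on its top all the way down and let it spring back. Then count it as good by pressing the larger key of the counter box all the way down, and take the hand away. Do not lift, tip or shift anything, and leave the small key and the other couplings and parts alone.

Things in the scene. Friction and masses are not known exactly. Their poses are not given: they have to be found in the camera images.
- coupling_square: The coupling with the SQUARE foot flange, 70 x 70 x 14 mm (sides along its x and y). Loose, plain steel, about 0.5 kg, stands upright on the 4 mm grey mat; origin at the centre of its underside, z up. 80 mm tall in all: a round barrel of 44 mm diameter narrows to a neck whose flat top is at 68 mm, and the round plunger stands up from it on the axis. It is the one to check. Pressing it with more than 30 N would harm it
- square_top (a point): centre of the flat top face (20 mm diameter) of the valve plunger of the square-flanged coupling, 12 mm above the neck when up, moves with the plunger
- square_plunger (a joint): travel of the valve plunger of the square-flanged coupling (m): 0 up, grows as it is pressed straight down, 0.006 at its stop. Spring: about 1.5 N to start, 4 N at the stop; it returns by itself
- coupling_round: The coupling with the ROUND foot flange, 74 mm diameter, 14 mm thick. Loose, plain steel, about 0.5 kg, stands upright on the 4 mm grey mat; origin at the centre of its underside, z up. 80 mm tall in all: a round barrel of 44 mm diameter narrows to a neck whose flat top is at 68 mm, and the round plunger stands up from it on the axis. To be left alone
- round_plunger (a joint): travel of the valve plunger of the round-flanged coupling (m): 0 up, grows as it is pressed straight down, 0.006 at its stop. Spring: about 1.5 N to start, 4 N at the stop; it returns by itself
- coupling_hex: The coupling with the six-sided foot, 60 mm over its corners, 34 mm tall, no flange. Loose, plain steel, about 0.5 kg, stands upright on the 4 mm grey mat; origin at the centre of its underside, z up. 80 mm tall in all: a round barrel of 44 mm diameter narrows to a neck whose flat top is at 68 mm, and the round plunger stands up from it on the axis. To be left alone
- hex_plunger (a joint): travel of the valve plunger of the six-sided coupling (m): 0 up, grows as it is pressed straight down, 0.006 at its stop. Spring: about 1.5 N to start, 4 N at the stop; it returns by itself
- counter: the counter box, grey plastic, fixed to the bench: 110 mm along its x, 150 mm along its y, 45 mm tall, a dark blank display strip near its +x edge and two round white keys. Origin at the centre of its underside, z up. Pressing it with more than 30 N would harm it
- good_top (a point): centre of the flat top face of the LARGE key (40 mm diameter), which counts a good part; key at x = -12, y = +35 mm on the counter box, its face 11 mm above the box when up, moves with the key
- good_key (a joint): travel of the large key (m): 0 up, grows as it is pressed straight down, 0.005 at its stop; spring about 1.5 N to start, 4 N at the stop; it returns by itself
- reject_key (a joint): travel of the SMALL key (20 mm diameter), which counts a reject, at x = -12, y = -40 mm on the counter box, face 11 mm above the box: same behaviour as the large key. To be left alone
- fitting_a: Fitting A; a loose steel hose fitting, 22 mm diameter, 40 mm tall, standing on the mat between couplings; origin under its centre. To be left alone
- fitting_b: Fitting B; a loose steel hose fitting, 22 mm diameter, 40 mm tall, standing on the mat between couplings; origin under its centre. To be left alone
- bushing_low: the lower of two stacked loose steel bushings, 60 mm outside diameter, 28 mm tall each, towards the back of the mat; origin under its centre. To be left alone
- bushing_high: the upper of the two stacked bushings; origin under its centre. To be left alone
- knife: loose yellow utility knife lying along its y, 26 mm wide, 140 mm long, 16 mm tall, at the back of the mat; origin under its middle. To be left alone
- bottle: loose clear bottle, 68 mm diameter, 120 mm tall, standing on the bench to the right of the mat; origin under its centre. To be left alone
Things that resemble listed ones, but are neither listed nor needed, are in the scene too. What is shaped like the coupling_square but green, orange or yellow is not meant.

How it is judged:
On the way, in this order (a step that is already met when the one before it is completed fails the run):
1. the square-flanged coupling's plunger is pressed down by the fingers (at least 4.5 of its 6 mm) (value of joint square_plunger above 0.0045 m and contact force between the fingers and coupling_square above 0.5 N), for 0.05 s.
2. the plunger has sprung back and the fingers are off the coupling (value of joint square_plunger below 0.001 m and contact force between the fingers and coupling_square below 0.1 N), for 0.1 s.
3. the large key of the counter box is pressed down by the fingers (at least 3.5 of its 5 mm) (value of joint good_key above 0.0035 m and contact force between the fingers and counter above 0.5 N), for 0.05 s.
At the end, for the whole second after the job is handed in: All plungers and both keys are up (within 1 mm), all three couplings stand upright (within 0.05 rad), the square-flanged coupling is at rest within 12 mm of where it stood, and everything else is within 10 mm of where it was (value of joint each of square_plunger, round_plunger, hex_plunger, good_key, reject_key below 0.001 m and angle between each of coupling_square, coupling_round, coupling_hex's own z axis and vertical below 0.05 rad and distance of coupling_square from where it was at the start of the episode below 0.012 m and linear speed of coupling_square below 0.02 m/s and distance of each of coupling_round, coupling_hex, fitting_a, fitting_b, bushing_low, bushing_high, knife, bottle from where it was at the start of the episode below 0.01 m); the robot touches nothing.
It fails at once if another coupling, a fitting, a bushing, the knife or the bottle is knocked, shifted or lifted more than 10 mm (distance of any of coupling_round, coupling_hex, fitting_a, fitting_b, bushing_low, bushing_high, knife, bottle from where it was at the start of the episode above 0.01 m).
It fails at once if the plunger of another coupling or the small key is pressed (over 1.5 mm) (value of joint any of round_plunger, hex_plunger, reject_key above 0.0015 m).
It fails at once if the square-flanged coupling is lifted over 6 mm, shifted over 12 mm or tipped over 0.15 rad (height (world z) of coupling_square above 0.01 m or distance of coupling_square from where it was at the start of the episode above 0.012 m or angle between coupling_square's own z axis and vertical above 0.15 rad).
It fails at once if the square-flanged coupling or the counter box is pushed with more than 30 N (contact force between any of the arm, the fingers and coupling_square above 30 N or contact force between any of the arm, the fingers and counter above 30 N).
It also fails if it takes over 42 s, if anything falls off the work surface, if the arm or the gripper's body presses on something with over 40 N, if the wrist force passes 120 N, or if a joint passes its speed limit or range.

## Working session

There is one attempt and no reset: what is moved stays moved. The work goes in short steps, Python scripts to look and compute and a tool call to move; the robot and the scene stay as the last step left them, time stands still between calls to the robot, and variables do not carry over. Pictures are saved under pics/ and viewed, about 8 in all and at most 12, crops included, and the job is handed in when it is done.

Besides the shell and the picture viewer there is one more tool, called after "Request:" as name(argument=value, ...) on one line, values as JSON. step_arm: Moves the arm, as the interface text tells. Its arguments: {"type":"object","properties":{"motion":{"type":"array","items":{"type":"array","items":{"type":"number"}}}},"required":["motion"]}

```bash
mkdir -p pics; cat > h.py <<'E'
import numpy as np, cv2
from bench import ctrl
def grab(n,tag):
    im,d=ctrl.camera(n); np.savez('pics/%s.npz'%tag,im=im,d=d); cv2.imwrite('pics/%s.png'%tag,im[:,:,::-1]); return im,d
def pts(n,d):
    i=ctrl.camera_info(n); v,u=np.mgrid[:480,:640]
    c=np.stack([(u-i['cx'])/i['fx']*d,(v-i['cy'])/i['fy']*d,d,np.ones_like(d)],-1)
    return (c@np.array(i['T']).T)[...,:3]
E
python3 - <<'E'
from h import *
print(ctrl.get_obs())
for n in('top','side'):
    grab(n,n+'0'); print(n,{k:np.round(v,3) for k,v in ctrl.camera_info(n).items()})
E
```

```text
{'time_s': 0.0, 'q': array([ 1.08571382e+00,  1.81530534e-01,  1.60800827e+00,  2.13524447e-06,
        1.35380090e+00, -2.06310869e-01]), 'dq': array([-1.12014280e-03, -3.50586733e-04, -9.70913919e-04,  9.30140703e-05,
        1.67496812e-03,  2.34086069e-04]), 'joint_efforts': array([-4.70009013e-05, -4.44861746e+01, -3.51340127e+01, -7.11013422e-05,
        8.92636890e-03,  4.09995792e-06]), 'eef_pos': array([0.15795113, 0.55230602, 0.23038994]), 'eef_rot': array([ 0.70003863,  0.09766106,  0.70045862, -0.09882283]), 'wrist_force': array([-0.30537109, -0.26970397,  0.25417476]), 'torque': array([0.03871655, 0.0022652 , 0.02408953]), 'opening': 1.000216149839882}
top {'fx': np.float64(565.675), 'fy': np.float64(565.675), 'cx': np.float64(318.703), 'cy': np.float64(241.474), 'T': array([[-0.   , -0.987,  0.162,  0.248],
       [-1.   , -0.   , -0.003, -0.047],
       [ 0.003, -0.162, -0.987,  1.296],
       [ 0.   ,  0.   ,  0.   ,  1.   ]])}
side {'fx': np.float64(471.924), 'fy': np.float64(471.924), 'cx': np.float64(325.754), 'cy': np.float64(240.365), 'T': array([[ 0.906, -0.323,  0.273,  0.202],
       [-0.422, -0.713,  0.56 , -0.598],
       [ 0.014, -0.623, -0.782,  0.819],
       [ 0.   ,  0.   ,  0.   ,  1.   ]])}
```

View pics/top0.png

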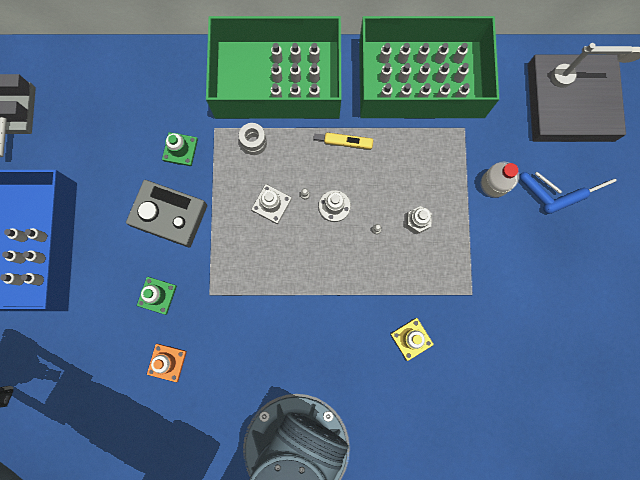

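View pics/side0.png

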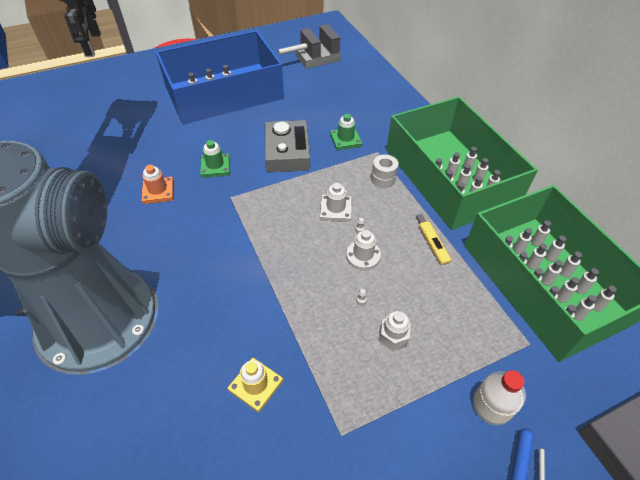

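Candidates (top view):
- Plain steel with square flange at (270,203).
- Round flange at (334,205) and hex foot at (420,219).
- Coloured look-alikes: green (180,147) and (155,294), orange (167,362), yellow (412,339).

I choose (270,203). Large key at (148,211), small key at (178,222).

```bash
python3 - <<'E'
from h import *
out=[]
def meas(n,u,v,r,zlo,zhi,lab):
    z=np.load('pics/%s0.npz'%n); P=pts(n,z['d']); s=np.zeros((480,640),bool); s[v-r:v+r,u-r:u+r]=1
    m=s&(P[...,2]>zlo)&(P[...,2]<zhi)
    q=P[m]; 
    if len(q)==0: print(n,lab,'none',P[v-2:v+3,u,2]);return
    c,R=cv2.minEnclosingCircle(q[:,:2].astype(np.float32))
    print(n,lab,m.sum(),'mean',q.mean(0).round(4),'medz',np.median(q[:,2]).round(4),'ext',np.ptp(q,axis=0).round(4),'circ',np.round(c,4),round(R,4))
for n,u,v in(('top',269,198),('side',337,187)):
    meas(n,u,v,14,.079,.09,'plunger'); meas(n,u,v,22,.066,.0765,'neck')
for n,u,v in(('top',148,211),('side',282,128)): meas(n,u,v,14,.051,.062,'good')
for n,u,v in(('top',178,222),('side',282,147)): meas(n,u,v,9,.051,.062,'small')
for n,u,v in(('top',334,198),('side',365,236)): meas(n,u,v,14,.079,.09,'round')
a=np.load('pics/top0.npz')['im'][160:245,105:355]; b=np.load('pics/side0.npz')['im'][110:230,260:400]
A=cv2.resize(a,(750,255),interpolation=3); B=cv2.resize(b,(350,300),interpolation=3)
C=np.zeros((560,750,3),np.uint8); C[:255]=A; C[258:558,:350]=B; cv2.imwrite('pics/crop.png',C[:,:,::-1])
E
```

```text
top plunger 63 mean [0.5464 0.0602 0.0845] medz 0.0845 ext [0.0202 0.0177 0.0097] circ [0.5471 0.06  ] 0.0103
top neck 151 mean [0.5439 0.0589 0.0717] medz 0.072 ext [0.0369 0.0401 0.0104] circ [0.5448 0.0602] 0.0207
side plunger 52 mean [0.5444 0.0576 0.0828] medz 0.0826 ext [0.0193 0.0212 0.0067] circ [0.5448 0.0568] 0.0116
side neck 115 mean [0.5416 0.0519 0.0708] medz 0.0712 ext [0.034  0.0375 0.0098] circ [0.5435 0.0555] 0.0191
top good 259 mean [0.5218 0.3346 0.0561] medz 0.0561 ext [0.06   0.0521 0.0109] circ [0.5225 0.333 ] 0.034
side good 137 mean [0.5202 0.3315 0.0551] medz 0.055 ext [0.0385 0.0426 0.0076] circ [0.5203 0.3325] 0.0218
top small 72 mean [0.4963 0.264  0.0553] medz 0.0552 ext [0.0294 0.0271 0.0101] circ [0.4908 0.2659] 0.0173
side small 42 mean [0.4942 0.2616 0.0542] medz 0.0542 ext [0.0198 0.0215 0.0059] circ [0.4947 0.2624] 0.0111
top round 65 mean [ 0.5411 -0.0859  0.0844] medz 0.0845 ext [0.0186 0.0243 0.0104] circ [ 0.542  -0.0834] 0.0126
side round 69 mean [ 0.5386 -0.089   0.083 ] medz 0.0832 ext [0.0184 0.0225 0.0072] circ [ 0.5382 -0.0868] 0.0115
```

View pics/crop.png

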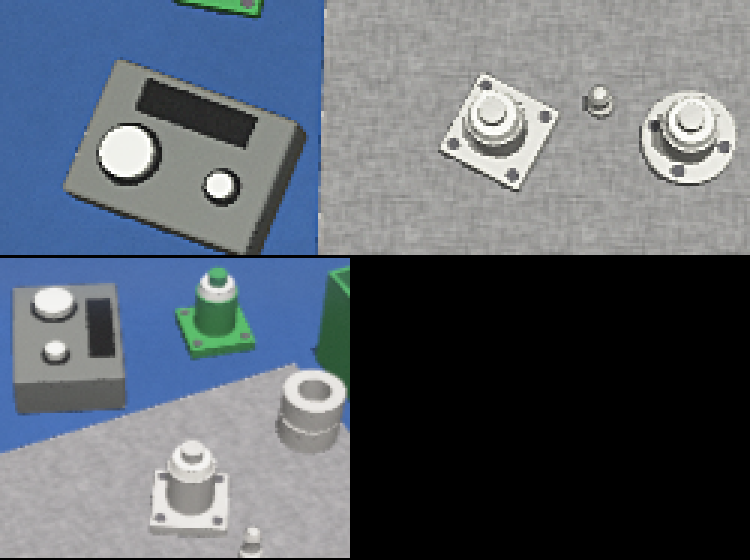

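The crop shows the plain steel square-flanged coupling (crop 490,110; plunger up) and the large key (crop 128,152). Both heights match what they must be: 0.084 and 0.056 m. The spacing between the keys comes out at 75 mm, as given.

```bash
cat >> h.py <<'E'
from scipy.spatial.transform import Rotation as Ro
def shift(t):
    o=ctrl.get_obs(); w=o['eef_rot']; R=Ro.from_quat([w[1],w[2],w[3],w[0]]).as_matrix()
    print('t',round(o['time_s'],2),'pos',o['eef_pos'].round(4),'F',o['wrist_force'].round(2),'open',round(o['opening'],2)); print(R.round(3))
    print('shift mm',(R.T@(np.array(t)-o['eef_pos'])*1000).round(1))
E
python3 -c "
from h import *
shift([.5455,.059,.15])"
```

```text
t 0.1 pos [0.158  0.5524 0.2305] F [ 0.21 -0.4  -0.28] open 1.0
[[-0.001  0.275  0.961]
 [-0.001  0.961 -0.275]
 [-1.    -0.002 -0.   ]]
shift mm [  80.9 -367.6  508.3]
```

Request:
step_arm(motion=[[0,-36,50,0,0,0,255],[0,-72,100,0,0,0,255],[0,-108,150,0,0,0,255],[0,-144,200,0,0,0,255],[0,-180,250,0,0,0,255],[10,-216,300,0,0,0,255],[20,-252,350,0,0,0,255],[40,-289,400,0,0,0,255],[50,-325,450,0,0,0,255],[60,-362,500,0,0,0,255]])

```text
time_s: 1.35
eef_pos: [0.538, 0.068, 0.1711]
eef_rot: [0.7, 0.098, 0.7, -0.098]
wrist_force: [-0.2, 0.5, -0.2]
opening: 0.002
```

Request:
step_arm(motion=[[0,0,0,0,0,0,255],[0,0,0,0,0,0,255]])

```text
time_s: 1.6
eef_pos: [0.5368, 0.0697, 0.1712]
eef_rot: [0.7, 0.099, 0.701, -0.099]
wrist_force: [-0.6, -0.1, 0.5]
opening: 0.002
```

```bash
python3 -c "
from h import *
shift([.5455,.059,.10])"
```

```text
t 1.6 pos [0.5368 0.0697 0.1712] F [-0.58 -0.05  0.47] open 0.0
[[-0.002  0.276  0.961]
 [ 0.001  0.961 -0.276]
 [-1.     0.    -0.002]]
shift mm [71.1 -7.8 11.5]
```

Request:
step_arm(motion=[[20,-8,11,0,0,0,255],[45,-8,11,0,0,0,255],[62,-8,11,0,0,0,255],[71,-8,11,0,0,0,255],[71,-8,11,0,0,0,255]])

```text
time_s: 2.22
eef_pos: [0.5453, 0.0596, 0.1005]
eef_rot: [0.7, 0.098, 0.701, -0.098]
wrist_force: [-0.5, 0.3, -0.2]
opening: -0.002
```

```bash
python3 - <<'E'
from h import *
shift([.5455,.059,.084])
a,_=grab('top','top1'); b,_=grab('side','side1')
A=cv2.resize(a[130:260,215:355],(400,371),interpolation=3); B=cv2.resize(b[120:250,270:400],(371,371),interpolation=3)
cv2.imwrite('pics/c1.png',np.hstack([A,B])[:,:,::-1])
E
```

```text
t 2.23 pos [0.5453 0.0596 0.1005] F [-0.54  0.27 -0.22] open -0.0
[[-0.001  0.274  0.962]
 [ 0.     0.962 -0.274]
 [-1.    -0.    -0.001]]
shift mm [16.5 -0.5  0.4]
```

View pics/c1.png

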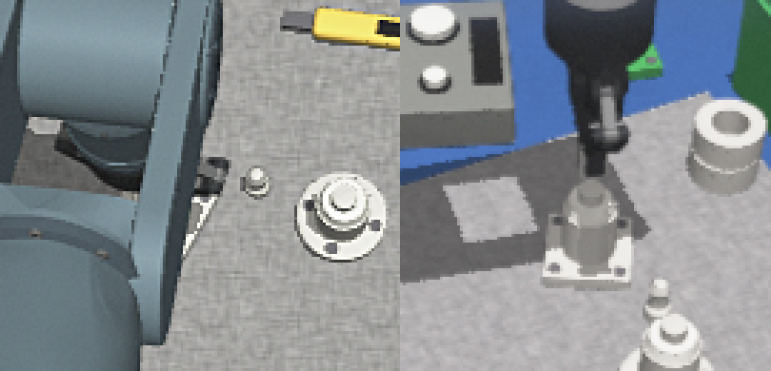

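The side crop shows the shut fingertips (592,165) right above the plunger (592,188), centred on it. The arm hides it in the top view. I descend in small steps.

Request:
step_arm(motion=[[8,0,0,0,0,0,255],[13,0,0,0,0,0,255],[15,0,0,0,0,0,255],[16,0,0,0,0,0,255],[17,0,0,0,0,0,255],[18,0,0,0,0,0,255],[18,0,0,0,0,0,255]])

```text
time_s: 3.2
eef_pos: [0.5458, 0.059, 0.0829]
eef_rot: [0.7, 0.098, 0.7, -0.098]
wrist_force: [-1.0, 0.2, 1.5]
opening: 0.003
```

Request:
step_arm(motion=[[1,0,0,0,0,0,255],[2,0,0,0,0,0,255],[2,0,0,0,0,0,255]])

```text
time_s: 3.58
eef_pos: [0.5459, 0.059, 0.0809]
eef_rot: [0.7, 0.098, 0.7, -0.098]
wrist_force: [-0.4, 0.1, 1.9]
opening: 0.002
```

Request:
step_arm(motion=[[1,0,0,0,0,0,255],[1.5,0,0,0,0,0,255],[1.5,0,0,0,0,0,255]])

```text
time_s: 3.95
eef_pos: [0.5459, 0.059, 0.0794]
eef_rot: [0.7, 0.098, 0.7, -0.098]
wrist_force: [-1.1, 0.2, 2.9]
opening: -0.001
```

Request:
step_arm(motion=[[0.5,0,0,0,0,0,255],[1,0,0,0,0,0,255],[1,0,0,0,0,0,255]])

```text
time_s: 4.32
eef_pos: [0.5459, 0.059, 0.0784]
eef_rot: [0.7, 0.098, 0.7, -0.098]
wrist_force: [0.0, -0.4, 3.3]
opening: 0.001
```

Request:
step_arm(motion=[[0.3,0,0,0,0,0,255],[0.6,0,0,0,0,0,255],[0.6,0,0,0,0,0,255]])

```text
time_s: 4.7
eef_pos: [0.5459, 0.059, 0.078]
eef_rot: [0.7, 0.098, 0.7, -0.098]
wrist_force: [-1.7, -0.2, 6.7]
opening: 0.002
```

The force jumped from 3.3 to 6.7 N at z = 0.078. That is the stop, 6 mm below 0.084. Now lift off.

Request:
step_arm(motion=[[-2,0,0,0,0,0,255],[-5,0,0,0,0,0,255],[-9,0,0,0,0,0,255],[-20,0,0,0,0,0,255],[-45,0,0,0,0,0,255],[-70,0,0,0,0,0,255],[-70,0,0,0,0,0,255]])

```text
time_s: 5.58
eef_pos: [0.5473, 0.0589, 0.1501]
eef_rot: [0.702, 0.098, 0.699, -0.098]
wrist_force: [-0.5, 0.6, 0.6]
opening: 0.001
```

```bash
python3 - <<'E'
from h import *
shift([.521,.333,.08])
_,d=grab('side','side2'); P=pts('side',d); z0=np.load('pics/side0.npz'); P0=pts('side',z0['d'])
for p in(P0,P):
    q=p[173:201,323:351].reshape(-1,3); q=q[(q[:,2]>.079)&(q[:,2]<.09)]; print(len(q),q.mean(0).round(4),np.median(q[:,2]).round(4))
E
```

```text
t 5.58 pos [0.5473 0.0589 0.1501] F [-0.5   0.62  0.57] open 0.0
[[ 0.005  0.275  0.961]
 [-0.     0.961 -0.275]
 [-1.     0.001  0.004]]
shift mm [  69.9  256.2 -101. ]
52 [0.5444 0.0576 0.0828] 0.0826
53 [0.5441 0.0577 0.0827] 0.0828
```

Plunger back up and the coupling unmoved. Next, the large key.

Request:
step_arm(motion=[[0,43,-17,0,0,0,255],[0,86,-34,0,0,0,255],[0,129,-51,0,0,0,255],[0,172,-68,0,0,0,255],[0,215,-85,0,0,0,255],[0,256,-101,0,0,0,255],[0,256,-101,0,0,0,255],[35,256,-101,0,0,0,255],[65,256,-101,0,0,0,255],[65,256,-101,0,0,0,255]])

```text
time_s: 6.88
eef_pos: [0.5164, 0.3308, 0.0789]
eef_rot: [0.698, 0.097, 0.703, -0.1]
wrist_force: [-0.3, 0.3, -0.2]
opening: -0.004
```

```bash
python3 - <<'E'
from h import *
shift([.521,.333,.056])
b,_=grab('side','side3')
cv2.imwrite('pics/c3.png',cv2.resize(b[60:190,220:350],(500,500),interpolation=3)[:,:,::-1])
E
```

```text
t 6.88 pos [0.5164 0.3308 0.0789] F [-0.26  0.31 -0.18] open -0.0
[[-0.007  0.276  0.961]
 [-0.003  0.961 -0.276]
 [-1.    -0.005 -0.006]]
shift mm [22.9  3.5  4. ]
```

View pics/c3.png

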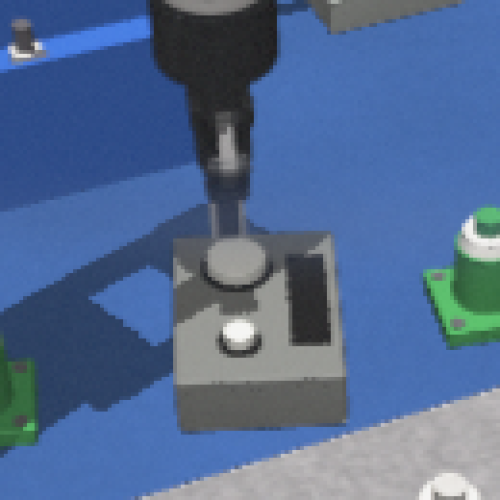

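The fingertips (228,225) hang over the large key (237,257) and well clear of the small one (238,333). I add a small correction, then descend.

Request:
step_arm(motion=[[0,3,3,0,0,0,255],[10,3,3,0,0,0,255],[18,3,3,0,0,0,255],[20,3,3,0,0,0,255],[20,3,3,0,0,0,255]])

```text
time_s: 7.55
eef_pos: [0.5226, 0.3349, 0.0624]
eef_rot: [0.7, 0.098, 0.7, -0.098]
wrist_force: [-1.0, -0.6, 0.2]
opening: 0.001
```

Request:
step_arm(motion=[[1,0,0,0,0,0,255],[2,0,0,0,0,0,255],[3,0,0,0,0,0,255],[3,0,0,0,0,0,255]])

```text
time_s: 8.05
eef_pos: [0.5227, 0.335, 0.0596]
eef_rot: [0.7, 0.098, 0.7, -0.098]
wrist_force: [0.2, -0.1, -0.3]
opening: 0.001
```

Request:
step_arm(motion=[[1,0,0,0,0,0,255],[2,0,0,0,0,0,255],[3,0,0,0,0,0,255],[4,0,0,0,0,0,255],[5,0,0,0,0,0,255],[5,0,0,0,0,0,255]])

```text
time_s: 8.8
eef_pos: [0.5228, 0.335, 0.0548]
eef_rot: [0.7, 0.098, 0.7, -0.098]
wrist_force: [-0.3, -0.3, 1.2]
opening: 0.001
```

Request:
step_arm(motion=[[1,0,0,0,0,0,255],[2,0,0,0,0,0,255],[2,0,0,0,0,0,255]])

```text
time_s: 9.18
eef_pos: [0.5228, 0.335, 0.0527]
eef_rot: [0.7, 0.098, 0.7, -0.098]
wrist_force: [-0.6, -0.2, 3.7]
opening: -0.003
```

Request:
step_arm(motion=[[0.5,0,0,0,0,0,255],[1,0,0,0,0,0,255],[1,0,0,0,0,0,255]])

```text
time_s: 9.55
eef_pos: [0.5228, 0.335, 0.0517]
eef_rot: [0.7, 0.098, 0.7, -0.098]
wrist_force: [-0.8, -0.1, 3.2]
opening: 0.003
```

Request:
step_arm(motion=[[0.4,0,0,0,0,0,255],[0.7,0,0,0,0,0,255],[0.7,0,0,0,0,0,255]])

```text
time_s: 9.93
eef_pos: [0.5228, 0.335, 0.0511]
eef_rot: [0.7, 0.098, 0.7, -0.098]
wrist_force: [-1.1, -0.2, 2.9]
opening: -0.002
```

Request:
step_arm(motion=[[0.3,0,0,0,0,0,255],[0.5,0,0,0,0,0,255],[0.5,0,0,0,0,0,255]])

```text
time_s: 10.3
eef_pos: [0.5229, 0.335, 0.051]
eef_rot: [0.7, 0.098, 0.7, -0.098]
wrist_force: [-2.4, -1.0, 7.0]
opening: 0.0
```

The force rose to 7 N with no further travel, so the key is on its stop. Now lift away.

Request:
step_arm(motion=[[-2,0,0,0,0,0,255],[-5,0,0,0,0,0,255],[-10,0,0,0,0,0,255],[-30,0,0,0,0,0,255],[-70,0,0,0,0,0,255],[-110,0,0,0,0,0,255],[-140,40,-40,0,0,0,255],[-140,80,-80,0,0,0,255],[-140,120,-120,0,0,0,255],[-140,120,-120,0,0,0,255]])

```text
time_s: 11.55
eef_pos: [0.4379, 0.4867, 0.1919]
eef_rot: [0.701, 0.097, 0.7, -0.096]
wrist_force: [0.4, -0.5, 0.6]
opening: -0.0
```

```bash
python3 - <<'E'
from h import *
o=ctrl.get_obs(); print(o['time_s'],o['eef_pos'].round(3),o['wrist_force'].round(2))
for n in('top','side'):
    im,d=grab(n,n+'4'); a=np.load('pics/%s0.npz'%n); P0=pts(n,a['d']);P=pts(n,d)
    for lab,(u,v),lo,hi in [('plunger',{'top':(269,198),'side':(337,187)}[n],.079,.09),('good',{'top':(148,211),'side':(282,128)}[n],.051,.062),('small',{'top':(178,222),'side':(282,147)}[n],.051,.062),('round',{'top':(334,198),'side':(365,236)}[n],.079,.09)]:
        r=9 if lab=='small' else 14
        for p in(P0,P):
            q=p[v-r:v+r,u-r:u+r].reshape(-1,3); q=q[(q[:,2]>lo)&(q[:,2]<hi)]; print(n,lab,len(q),q.mean(0).round(4) if len(q) else '')
E
```

```text
11.55 [0.438 0.487 0.192] [ 0.39 -0.47  0.59]
top plunger 63 [0.5464 0.0602 0.0845]
top plunger 62 [0.5467 0.0602 0.0844]
top good 259 [0.5218 0.3346 0.0561]
top good 264 [0.5221 0.3344 0.0562]
top small 72 [0.4963 0.264  0.0553]
top small 68 [0.4963 0.265  0.0557]
top round 65 [ 0.5411 -0.0859  0.0844]
top round 64 [ 0.5413 -0.0862  0.0846]
side plunger 52 [0.5444 0.0576 0.0828]
side plunger 55 [0.544  0.0573 0.0827]
side good 137 [0.5202 0.3315 0.0551]
side good 137 [0.5201 0.3317 0.055 ]
side small 42 [0.4942 0.2616 0.0542]
side small 38 [0.4943 0.2617 0.055 ]
side round 69 [ 0.5386 -0.089   0.083 ]
side round 67 [ 0.5389 -0.0886  0.0829]
```

View pics/side4.png

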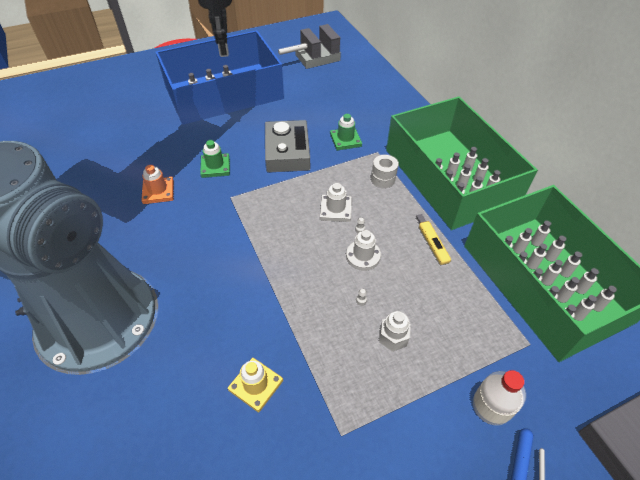

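The scene matches the start: coupling at (337,200), counter at (287,145). The hand at (222,45) hangs free. Handing in.

```bash
python3 -c "
from bench import ctrl
print(ctrl.hand_in())"
```

```text
the job is handed in; nothing more can be done
None
```

I checked the square-flanged coupling's valve, counted it as good on the large key, took the hand away and handed the job in at about 11.7 s; no verdict was reported.

- **Plunger:** pressed with shut fingertips to its stop, about 6 mm down, with 6.7 N measured. It sprang back before I went to the counter.
- **Large key:** pressed to its stop, about 5 mm down, with 7.0 N measured.
- **Last checks:** both cameras put the square and round plungers, both keys and the coupling within about 1 mm of their starting positions. The side picture showed nothing else disturbed. The hand hung free with about zero wrist force.
- **Disagreements:** the two cameras differed by 2–3 mm in position, so I aimed at their average. The force near the key's stop read slightly low (2.9–3.7 N where about 4 N was expected), so I pressed on until it clearly rose. I did not measure the hex plunger, fittings, bushings, knife or bottle; I only looked at them in the final picture.

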